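# Set the candle display over onto the walnut board

### The arm

A 6-joint arm with a two-finger parallel gripper is mounted at the origin on the work surface. World frame = base frame: x ahead of the robot, y to its left, z up, the work surface at z = 0. Lengths are in m, angles in rad, forces in N, time in s.
With the tool pointing down it reaches from about 0.225 to 0.875 m from the base axis. Payload 3.4 kg.
Tool frame: the origin (TCP) lies midway between the tips of the shut fingers; the grasp point (between the pads) lies 19 mm behind it (pinch_z is the distance from the TCP to the grasp point, in m); z points along the fingers, y is the line along which they close (so a half turn about z gives the same grasp; the last joint's range is limited). The gripper opens to 85 mm and grips with 20 to 120 N. Pads are 22 mm wide; open, the fingers measure 114 mm over their backs; the gripper's body (76 mm by 85 mm) begins 54 mm behind the grasp point. The pads swing forward as they close: fully open they stand 13 mm farther back than shut.
Start: joints at [-0.121, 0.276, 1.505, -0, 1.361, -0.121], TCP at [0.575, -0, 0.231] pointing down, gripper open.
Joint ranges: [-2.89, 2.89], [-0.75, 2.08], [0.22, 2.7], [-1.18, 4.32], [0.11, 2.71], [-2.7, 2.7]. Speed limits (rad/s): [2.57, 2.57, 3.14, 3.14, 3.14, 3.14].

### API

Orientations are given as a unit quaternion [w, x, y, z].
In Python, from rig import get_state, get_image, sign_off, pinch_z gives the robot as it stands.
- The arm moves only by the tool send_rows, never from a script. Its argument "steps" is one flat list of numbers, 5 for each row, row after row: the gripper's target within -1 to 1 (fully open at 1, half-way at 0, shut at -1), then the shift along the tool's x, y, z in cm, then the turn about the tool's z in degrees. In form: [gripper, x, y, z, roll, gripper, x, y, z, roll, ...]. A call has 1 to 12 rows; each row shifts and turns the commanded pose from where the row before left it, along the tool's axes as they then stand; what a row does not reach is not made up. A row lasts 1/10 s, in which the tool goes at most 50 mm and 8.59 degrees, less where a joint would pass 70% of its speed; a pose out of reach is approached as far as the arm can. A call is refused whole if a number of a shift passes 5 or a number of a turn 8.59, either way. A call with a gripper value outside its range is refused whole. The fingers move at their own pace and stop on an object; "newtons" is the grip in N (left out, the last holds). Time passes only in rows, so rows that do not move let the fingers close. It gives the time, the measured TCP pose, the force, the opening and the grip force at its end, in the units of the state.
- get_state(): the state, without advancing time (a new reading comes with each control period).
- get_image(name): name is "scene" or "side" or "wrist"; returns a dict with "color" (384x512x3 uint8, red, green, blue), "mtx" (3x3 intrinsics, pixels), "T" (4x4, takes a point from camera to world coordinates); the wrist camera has in their place "mount" (4x4, takes a point from camera to tool coordinates, whose origin is the TCP and whose axes are the flange's). Camera axes: x right, y down, z forward; pixel columns grow to the right and rows downward; lengths in m; the calibration is good to about 2 mm. The wrist camera is an equidistant fisheye: a pixel r from the principal point sees the ray r / f radians off the axis. A picture is of the moment at which its call begins: read the wrist's pose just before it. There is no depth.
- sign_off(): hands the job in; it is judged then, once.
The state is a dict: "clock": time; "qpos": joint angles; "qd": joint speeds; "effort": joint torques, N m; "position": TCP position; "ee_rot": TCP orientation; "contact_force": force on the tool from outside, world axes, zero at the start; "moment": the same for the moment, N m; "width": finger opening in m; "gripper_force": force on a finger pad.
Only numpy, scipy, OpenCV 4.12 (cv2) and the standard library are available. Lean on these libraries where they do the work, as an engineer would, in place of code of your own. Each camera call takes 0.05 s, during which the arm holds its last target. There are 200 camera calls.

### The job

Move the four candles from the plates on the slate tray into the drip pans of the walnut candle board, one candle to each pan, keeping the row's order from left to right (as you stand at the robot's side of the sideboard): the leftmost candle goes to the leftmost pan, and so on. Each must stand upright and flat on the floor of its pan, inside the rim. Set them down rather than dropping them, knock none over, and leave the matchbox, flower pot and trinket box alone.

Things in the scene. Friction and masses are not known exactly. Their poses are not given: they have to be found in the camera images.
- candle_plain: plain round pillar candle, ivory wax, 46 diameter, 92 tall, flat top (grip it anywhere on its sides). Loose, about 0.1 kg. A thin 9 mm wick is on top. Sizes in mm. Origin at the centre of its underside, z up along the candle; its yaw is arbitrary and does not matter (it is round).
- candle_fluted: fluted round pillar candle, ivory wax, 46 diameter over the ribs, 72 tall. Loose, about 0.1 kg. A thin 9 mm wick is on top. Sizes in mm. Origin at the centre of its underside, z up along the candle; its yaw is arbitrary and does not matter (it is round).
- candle_ball: ball candle, ivory wax: a ball 56 across whose middle is 36 above the underside, on a short round foot 46 diameter; 63 tall; grip it at the ball's middle. Loose, about 0.1 kg. A thin 9 mm wick is on top. Sizes in mm. Origin at the centre of its underside, z up along the candle; its yaw is arbitrary and does not matter (it is round).
- candle_tiered: two-tier candle, ivory wax: a round foot 46 diameter, 34 tall, and on it a slimmer stem 28 diameter up to 86; grip it on the stem (middle 60 above the underside). Loose, about 0.1 kg. A thin 9 mm wick is on top. Sizes in mm. Origin at the centre of its underside, z up along the candle; its yaw is arbitrary and does not matter (it is round).
- plate_plain: the brass candle plate on which the plain candle stands at the start: flat round plate 72 mm diameter, 4 mm thick, one of four identical ones; fixed on the tray. Origin at the centre of its underside; its top is 4 mm above. Its place in the row (along the tray's y) tells this candle's place in the row.
- plate_fluted: the brass candle plate on which the fluted candle stands at the start: flat round plate 72 mm diameter, 4 mm thick, one of four identical ones; fixed on the tray. Origin at the centre of its underside; its top is 4 mm above. Its place in the row (along the tray's y) tells this candle's place in the row.
- plate_ball: the brass candle plate on which the ball candle stands at the start: flat round plate 72 mm diameter, 4 mm thick, one of four identical ones; fixed on the tray. Origin at the centre of its underside; its top is 4 mm above. Its place in the row (along the tray's y) tells this candle's place in the row.
- plate_tiered: the brass candle plate on which the tiered candle stands at the start: flat round plate 72 mm diameter, 4 mm thick, one of four identical ones; fixed on the tray. Origin at the centre of its underside; its top is 4 mm above. Its place in the row (along the tray's y) tells this candle's place in the row.
- tray: fixed dark slate tray 104 x 344 x 10 mm, a thin brass line along both long edges (14 mm high); the plates stand on it in a row at y = -120, -40, 40, 120 mm. Origin: centre of its underside; z up, x away from the robot, y along the row to the robot's left (turned up to 0.3 rad). Left or right of the robot.
- board: fixed dark walnut board 100 x 344 mm, top at 22 mm, with four equal brass drip pans in a row, centres at x = 0, y = -120, -40, 40, 120 mm; each 66 mm inside, 72 outside, floor at 25, rim at 29 mm height. Origin: centre of its underside; z up, x away from the robot, y along the row to the robot's left (turned up to 0.3 rad). Left or right of the robot, across from the tray.
- matchbox: bystander, leave alone: small matchbox lying flat beyond the racks, 36 x 56 x 17 mm. Origin at the centre of its underside.
- flower_pot: bystander, leave alone: small terracotta pot of dried flowers beyond the racks, 66 mm diameter, 75 mm tall. Origin at the centre of its underside.
- trinket_box: bystander, leave alone: closed brass-edged glass trinket box beyond the racks, 60 x 80 x 44 mm. Origin at the centre of its underside.
There are look-alikes about, which are no part of the job. What is shaped like the candle_plain but turquoise is not meant. Leave any blue look-alike of the candle_ball alone.

How it is judged:
By the outcome, as a careful person would: the job done as asked, in the order asked, and still so for the second after the job is handed in, with the robot touching nothing.
It also fails if it takes over 115 s, if anything falls off the work surface, if the arm or the gripper's body presses on something with over 40 N, if the wrist force passes 120 N, or if a joint passes its speed limit or range.

## Working session

There is one attempt and no reset: what is moved stays moved. The work goes in short steps, Python scripts to look and compute and a tool call to move; the robot and the scene stay as the last step left them, time stands still between calls to the robot, and variables do not carry over. Pictures are saved under pics/ and viewed, at most 14 in all, crops included, and the job is handed in when it is done.

Besides the shell and the picture viewer there is one more tool, called after "Request:" by a JSON object that holds its "op" and its "data". send_rows: Moves the arm, as the interface text tells. Its arguments: {"type":"object","properties":{"steps":{"type":"array"},"newtons":{"type":"number"}},"required":["steps"]}

```bash
ls; mkdir -p pics
python3 - <<'E'
from rig import *
import cv2
s=get_state();print(s,pinch_z)
for n in("scene","side"):
    i=get_image(n);cv2.imwrite(f"pics/{n}0.png",i["color"][:,:,::-1]);print(n,i["mtx"].tolist(),i["T"].round(4).tolist())
i=get_image("wrist");print(i["mtx"].tolist(),i["mount"].round(4).tolist())
E
```

```text
pics
{'clock': 0.0, 'qpos': array([-1.20996538e-01,  2.76600177e-01,  1.50615130e+00, -3.93182416e-05,
        1.36067969e+00, -1.20974037e-01]), 'qd': array([ 6.76089953e-05, -1.60143776e-03, -1.79096052e-04, -6.22951972e-04,
        6.33684565e-04, -4.18537160e-04]), 'effort': array([ 6.20495921e-04, -4.16768074e+01, -2.45808578e+01, -1.52056768e-04,
        1.11346930e-02,  1.69860516e-05]), 'position': array([5.74468190e-01, 4.71450609e-05, 2.30429510e-01]), 'ee_rot': array([-7.11856515e-04,  7.07111526e-01,  7.07101439e-01, -5.81943129e-04]), 'contact_force': array([ 0.30752388, -0.0865383 ,  0.16666454]), 'moment': array([ 0.02208273,  0.00924428, -0.00946039]), 'gripper_force': 0.0, 'width': 0.08522324909520662} 0.0187
scene [[457.0389171925836, 0.0, 251.9827231633116], [0.0, 457.0389171925836, 200.03359301680916], [0.0, 0.0, 1.0]] [[0.6088, 0.5231, -0.5964, 1.4205], [0.7933, -0.4071, 0.4528, -0.5979], [-0.0059, -0.7487, -0.6628, 0.901], [0.0, 0.0, 0.0, 1.0]]
side [[408.9749675437878, 0.0, 258.01434493695075], [0.0, 408.9749675437878, 195.3440374831902], [0.0, 0.0, 1.0]] [[0.7825, -0.3131, 0.5382, 0.1625], [-0.6222, -0.4279, 0.6556, -0.5783], [0.025, -0.8479, -0.5296, 0.5061], [0.0, 0.0, 0.0, 1.0]]
[[297.3186396354542, 0.0, 251.36041933747998], [0.0, 297.3186396354542, 195.91363734164523], [0.0, 0.0, 1.0]] [[0.001, -0.9464, -0.3229, 0.0834], [1.0, 0.0006, 0.0012, -0.0001], [-0.0009, -0.3229, 0.9464, -0.1433], [0.0, 0.0, 0.0, 1.0]]
```

View pics/scene0.png

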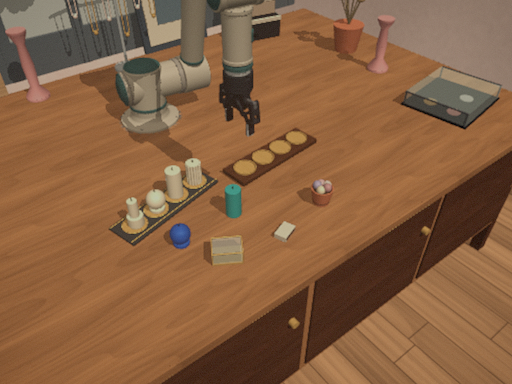

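View pics/side0.png

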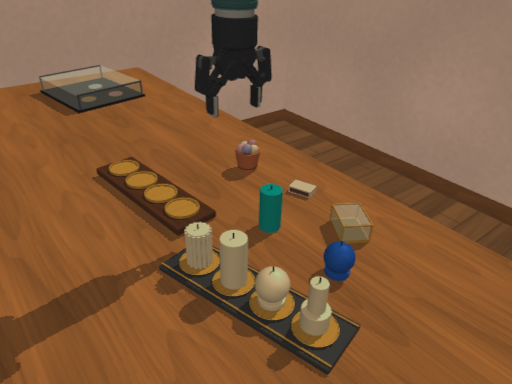

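The tray is on the robot's right, with the order from its left being fluted (193,172), plain (174,183), ball (155,203), tiered (134,215). The board is near the centre, with pans at (296,138) to (245,168). The turquoise and blue look-alikes stand beyond the tray.

```bash
cat > h.py <<'E'
import numpy as np,cv2
from rig import *
from scipy.spatial.transform import Rotation as R
def cast(i,uv,z):
    uv=np.asarray(uv,float).reshape(-1,2)
    d=np.c_[uv,np.ones(len(uv))]@np.linalg.inv(i["mtx"]).T@i["T"][:3,:3].T
    o=i["T"][:3,3]; return (o+d*((z-o[2])/d[:,2])[:,None])[:,:2]
def castw(i,s,uv,z):
    uv=np.asarray(uv,float).reshape(-1,2);K=i["mtx"]
    a=(uv-K[:2,2])/K[0,0];r=np.linalg.norm(a,axis=1)+1e-9
    d=np.c_[a/r[:,None]*np.sin(r)[:,None],np.cos(r)]
    q=np.asarray(s["ee_rot"]);Rt=R.from_quat(q[[1,2,3,0]]).as_matrix()
    M=i["mount"];o=Rt@M[:3,3]+s["position"];d=d@M[:3,:3].T@Rt.T
    return (o+d*((z-o[2])/d[:,2])[:,None])[:,:2]
def brass(c,lo=(8,150,90),hi=(24,255,255)):
    return cv2.inRange(cv2.cvtColor(c,cv2.COLOR_RGB2HSV),lo,hi)
E
python3 - <<'E'
from h import *
for n,pts in(("scene",[(296,138),(280,147),(263,157),(245,168),(136,227),(147,213),(170,196),(205,183)]),("side",[(124,169),(141,181),(160,193),(182,208),(180,262),(218,285),(258,306),(300,335)])):
    i=get_image(n);hsv=cv2.cvtColor(i["color"],cv2.COLOR_RGB2HSV)
    for k,p in enumerate(pts): print(n,p,hsv[p[1],p[0]],cast(i,p,.025 if k<4 else .014).round(3))
    print("table",hsv[300,100], cast(i,[(160,265),(335,352),(353,322)] if n=="side" else [(113,222),(130,236),(218,180)],.012).round(3).tolist())
E
```

```text
scene (296, 138) [ 18 147 181] [[0.471 0.313]]
scene (280, 147) [ 18 147 179] [[0.478 0.236]]
scene (263, 157) [ 18 145 181] [[0.488 0.157]]
scene (245, 168) [ 18 147 182] [[0.498 0.076]]
scene (136, 227) [ 18  74 180] [[ 0.515 -0.312]]
scene (147, 213) [ 18 149 183] [[ 0.483 -0.261]]
scene (170, 196) [ 18  76 151] [[ 0.459 -0.173]]
scene (205, 183) [ 19 132 129] [[ 0.472 -0.058]]
table [ 14 152 163] [[0.456, -0.353], [0.535, -0.34], [0.482, -0.017]]
side (124, 169) [ 18 188 171] [[0.463 0.305]]
side (141, 181) [ 18 186 171] [[0.471 0.227]]
side (160, 193) [ 18 185 170] [[0.482 0.153]]
side (182, 208) [ 18 186 171] [[0.491 0.072]]
side (180, 262) [ 17 179 111] [[ 0.41  -0.063]]
side (218, 285) [ 18 185 116] [[ 0.432 -0.152]]
side (258, 306) [ 18 180 116] [[ 0.456 -0.228]]
side (300, 335) [ 18 180 116] [[ 0.471 -0.31 ]]
table [ 13 169 101] [[0.378, -0.047], [0.491, -0.36], [0.554, -0.34]]
```

Run:
```python
from h import *
for n in("scene","side"):
    i=get_image(n);m=brass(i["color"],(16,110,70),(20,255,255)); m=cv2.morphologyEx(m,cv2.MORPH_OPEN,np.ones((3,3)))
    for c in cv2.findContours(m,0,1)[0]:
        if cv2.contourArea(c)<60: continue
        z=.0265 if True else 0
        for z in (.014,.027):
            w=cast(i,c,z).astype(np.float32);cc,r=cv2.minEnclosingCircle(w)
            print(n,c.mean(0).round().ravel(),z,np.round(cc,4),round(r,4))
```

```text
scene [293. 323.] 0.014 [ 1.0091 -0.1727] 0.0136
scene [293. 323.] 0.027 [ 1.0152 -0.179 ] 0.0134
scene [135. 227.] 0.014 [ 0.5005 -0.31  ] 0.0375
scene [135. 227.] 0.027 [ 0.514  -0.3142] 0.0369
scene [151. 212.] 0.014 [ 0.4821 -0.2419] 0.034
scene [151. 212.] 0.027 [ 0.4959 -0.2471] 0.0335
scene [270. 152.] 0.014 [0.4636 0.2067] 0.159
scene [270. 152.] 0.027 [0.4776 0.1949] 0.1566
side [314. 331.] 0.014 [ 0.4994 -0.3121] 0.0371
side [314. 331.] 0.027 [ 0.4905 -0.3191] 0.0361
side [271. 307.] 0.014 [ 0.4793 -0.2348] 0.037
side [271. 307.] 0.027 [ 0.4709 -0.2439] 0.036
side [233. 284.] 0.014 [ 0.4591 -0.1573] 0.0371
side [233. 284.] 0.027 [ 0.4513 -0.1684] 0.0361
side [199. 264.] 0.014 [ 0.4392 -0.0803] 0.0373
side [199. 264.] 0.027 [ 0.4319 -0.0934] 0.0363
side [362. 234.] 0.014 [ 0.7401 -0.1986] 0.0464
side [362. 234.] 0.027 [ 0.7248 -0.2086] 0.0452
side [338. 222.] 0.014 [ 0.7327 -0.1447] 0.0645
side [338. 222.] 0.027 [ 0.7176 -0.1561] 0.0628
side [154. 188.] 0.014 [0.4859 0.2131] 0.1639
side [154. 188.] 0.027 [0.4774 0.1922] 0.1595
```

Request:
{"op": "send_rows", "data": {"steps": [1,-2.7,-4.5,0,0,1,-2.7,-4.5,0,0,1,-2.7,-4.5,0,0,1,0,0,0,0,1,0,0,0,0], "newtons": 30}}

```text
clock: 0.85
position: [0.446, -0.0776, 0.2318]
ee_rot: [0.001, 0.708, 0.706, 0.001]
contact_force: [0.5, 0.1, 0.3]
width: 0.0852
gripper_force: 0.0
```

Run:
```python
from h import *
s=get_state();i=get_image("wrist");cv2.imwrite("pics/w1.png",i["color"][:,:,::-1]);print(s["position"],s["ee_rot"])
np.savez("w1.npz",mtx=i["mtx"],mount=i["mount"],**s)
```

```text
[ 0.44603041 -0.07760071  0.23180171] [6.20376897e-04 7.07839452e-01 7.06372864e-01 5.49841072e-04]
```

View pics/w1.png

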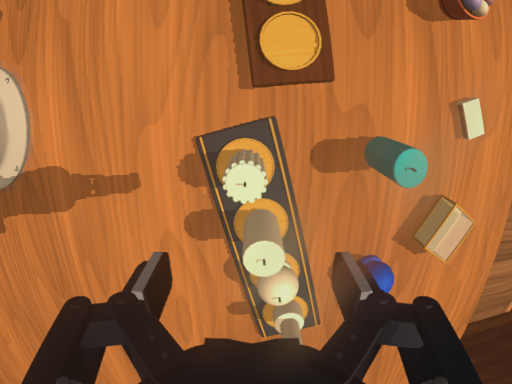

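Wrist view (up = +y, right = +x): fluted top centre (245,183), plain top (264,259), ball wick (279,299), nearest pan (290,41), turquoise candle (408,168), blue ball (378,274).

Run:
```python
from h import *
s=dict(np.load("w1.npz"))
for n,p,z in(("flut",(245,183),.086),("plain",(264,259),.106),("ball",(279,299),.081),("tier",(289,330),.1),("pan",(290,41),.027),("fplate",(245,165),.014),("turq",(411,170),.09),("blue",(380,272),.06)):print(n,castw(s,s,p,z).round(4))
```

```text
flut [[ 0.44  -0.079]]
plain [[ 0.4596 -0.156 ]]
ball [[ 0.4808 -0.2305]]
tier [[ 0.4939 -0.2677]]
pan [[0.4911 0.0745]]
fplate [[ 0.4387 -0.0768]]
turq [[ 0.6209 -0.0619]]
blue [[ 0.6208 -0.2111]]
```

Request:
{"op": "send_rows", "data": {"steps": [1,-0.3,-0.65,4,0,1,0,0,4,0,1,0,0,4,0,1,0,0,4,0,1,0,0,3.1,0,1,0,0,0,0,-1,0,0,0,0,-1,0,0,0,0,-1,0,0,0,0,-1,0,0,0,0,-1,0,0,0,0,-1,0,0,0,0]}}

```text
clock: 2.1
position: [0.4415, -0.0806, 0.0421]
ee_rot: [0.002, 0.707, 0.707, 0.001]
contact_force: [0.9, 1.9, 6.5]
width: 0.0455
gripper_force: 30.6
```

Request:
{"op": "send_rows", "data": {"steps": [-1,0,0,0,0,-1,0,0,0,0]}}

```text
clock: 2.3
position: [0.4415, -0.0806, 0.0421]
ee_rot: [0.002, 0.707, 0.707, 0.001]
contact_force: [-1.1, 1.7, 6.8]
width: 0.0455
gripper_force: 30.6
```

Request:
{"op": "send_rows", "data": {"steps": [-1,0,0,-2,0,-1,0,0,-4,0,-1,2.3,0.2,0,0,-1,4.5,0.25,0,0,-1,4.5,0.25,0,0,-1,4.5,0.25,0,0,-1,4.5,0.25,0,0,-1,4.5,0.25,0,0,-1,4.5,0.25,0,0,-1,4.5,0.25,0,0,-1,3.5,0.2,0,0,-1,2,0.1,0,0]}}

```text
clock: 3.5
position: [0.4626, 0.3159, 0.101]
ee_rot: [0.0, 0.706, 0.708, 0.001]
contact_force: [0.4, -1.2, -1.3]
width: 0.0452
gripper_force: 31.4
```

Request:
{"op": "send_rows", "data": {"steps": [-1,0,0,0,0,-1,0,0,0,0]}}

```text
clock: 3.7
position: [0.4621, 0.3126, 0.1005]
ee_rot: [0.0, 0.707, 0.708, -0.0]
contact_force: [-0.4, -0.2, -1.1]
width: 0.0457
gripper_force: 31.4
```

Run:
```python
from h import *
i=get_image("scene")["color"];j=get_image("side")["color"]
a=cv2.resize(i[100:250,90:340],(750,450))[:, :400];b=cv2.resize(j[90:350,60:300],(400,450))
a=cv2.resize(i[80:250,160:330],(400,400));b=cv2.resize(j[110:280,60:230],(400,400))
cv2.imwrite("pics/p1.png",np.hstack([a,b])[:,:,::-1]);print(get_state()["position"])
```

```text
[0.46212057 0.31172352 0.10047935]
```

View pics/p1.png

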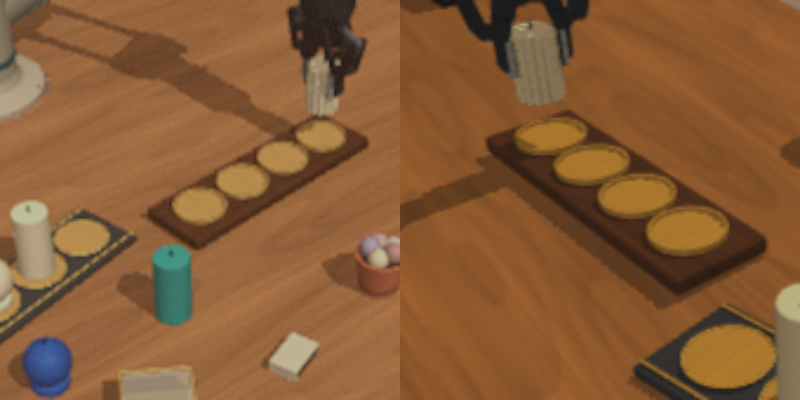

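The fluted candle is held upright above the leftmost pan, which is at about (320,135) in the left crop and (550,135) in the right one.

Request:
{"op": "send_rows", "data": {"steps": [-1,0,0.15,1.5,0,-1,0,0,1.5,0,-1,0,0,0.8,0,-1,0,0,0.3,0,-1,0,0,0.2,0,-1,0,0,0.1,0,-1,0,0,0,0]}}

```text
clock: 4.5
position: [0.4642, 0.3129, 0.0567]
ee_rot: [0.0, 0.707, 0.707, 0.0]
contact_force: [-0.7, 0.5, -0.7]
width: 0.0453
gripper_force: 31.4
```

Request:
{"op": "send_rows", "data": {"steps": [-1,0,0,0.15,0,-1,0,0,0,0]}}

```text
clock: 4.7
position: [0.464, 0.3129, 0.0549]
ee_rot: [0.0, 0.707, 0.707, 0.0]
contact_force: [-0.5, 0.1, -1.4]
width: 0.0452
gripper_force: 31.4
```

Request:
{"op": "send_rows", "data": {"steps": [-1,0,0,0.15,0,-1,0,0,0,0]}}

```text
clock: 4.9
position: [0.4638, 0.3128, 0.0532]
ee_rot: [0.0, 0.707, 0.707, -0.0]
contact_force: [-0.6, 0.5, -0.2]
width: 0.0452
gripper_force: 31.4
```

Request:
{"op": "send_rows", "data": {"steps": [-1,0,0,0.07,0,-1,0,0,0,0]}}

```text
clock: 5.1
position: [0.4638, 0.3129, 0.0531]
ee_rot: [0.0, 0.707, 0.707, 0.0]
contact_force: [-0.8, 0.4, 3.9]
width: 0.0452
gripper_force: 31.8
```

Request:
{"op": "send_rows", "data": {"steps": [-1,0,0,0.07,0,-1,0,0,0,0]}}

```text
clock: 5.3
position: [0.4638, 0.3129, 0.0531]
ee_rot: [0.0, 0.707, 0.707, 0.0]
contact_force: [-2.7, -1.6, 8.0]
width: 0.0457
gripper_force: 32.2
```

Request:
{"op": "send_rows", "data": {"steps": [1,0,0,0,0,1,0,0,0,0,1,0,0,0,0,1,0,0,0,0,1,0,0,-1,0,1,0,0,-3,0,1,0,0,-4,0,1,0,0,-4,0]}}

```text
clock: 6.1
position: [0.4636, 0.3126, 0.1735]
ee_rot: [-0.0, 0.707, 0.707, -0.0]
contact_force: [0.9, 0.6, 0.3]
width: 0.0855
gripper_force: 0.0
```

Request:
{"op": "send_rows", "data": {"steps": [1,-2.9,-0.05,0,0,1,-4.5,-0.05,0,0,1,-4.8,-0.05,0,0,1,-4.8,-0.05,0,0,1,-4.8,-0.05,0,0,1,-4.8,-0.05,0,0,1,-4.8,-0.05,0,0,1,-4.8,-0.05,0,0,1,-4.8,-0.05,0,0,1,-4,0,0,0,1,-2,0,0,0,1,0,0,0,0]}}

```text
clock: 7.3
position: [0.4598, -0.1601, 0.1726]
ee_rot: [0.001, 0.709, 0.706, -0.0]
contact_force: [0.5, -0.2, 0.6]
width: 0.0851
gripper_force: 0.0
```

Run:
```python
from h import *
i=get_image("scene")["color"];j=get_image("side")["color"]
s=get_state();w=get_image("wrist");np.savez("w2.npz",mtx=w["mtx"],mount=w["mount"],**s)
a=cv2.resize(i[80:250,160:330],(400,400));b=cv2.resize(j[110:280,60:230],(400,400))
cv2.imwrite("pics/p2.png",np.hstack([a,b])[:,:,::-1]);cv2.imwrite("pics/w2.png",w["color"][:,:,::-1]);print(s["position"])
```

```text
[ 0.45922127 -0.15700217  0.1722159 ]
```

View pics/p2.png

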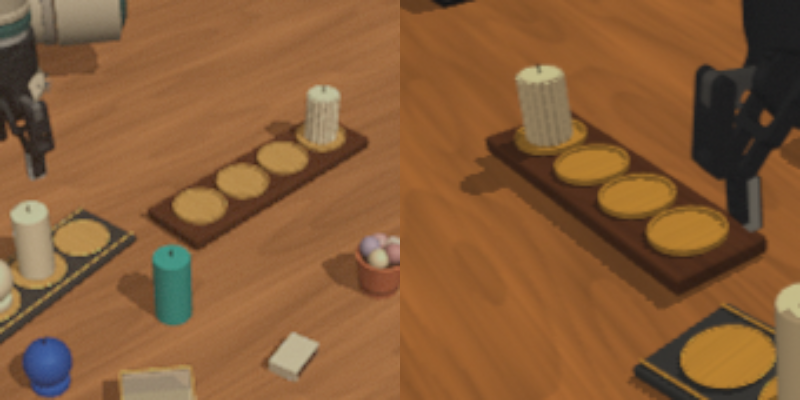

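View pics/w2.png

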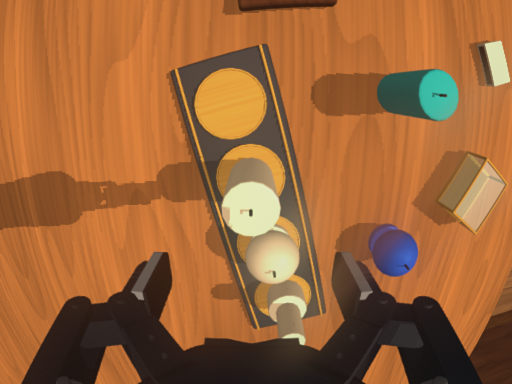

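The fluted candle stands upright and centred in the leftmost pan. In the wrist view the plain top is at (250,209), the ball's middle is near (273,262), and the tiered top is at (291,338).

Run:
```python
from h import *
s=dict(np.load("w2.npz"))
for n,p,z in(("plain",(250.5,209),.106),("ball",(273,272),.077),("tier",(291,341),.1),("fplate",(230,103),.014),("turq",(438,96),.09),("blue",(393,252),.06)):print(n,castw(s,s,p,z).round(4))
```

```text
plain [[ 0.4587 -0.1555]]
ball [[ 0.48   -0.2316]]
tier [[ 0.5    -0.3043]]
fplate [[ 0.4381 -0.0782]]
turq [[ 0.6188 -0.0605]]
blue [[ 0.6114 -0.2244]]
```

Request:
{"op": "send_rows", "data": {"steps": [1,0.1,0,3,0,1,0,0,4,0,1,0,0,3,0,1,0,0,1.6,0,1,0,0,0,0,-1,0,0,0,0,-1,0,0,0,0,-1,0,0,0,0,-1,0,0,0,0,-1,0,0,0,0,-1,0,0,0,0,-1,0,0,0,0]}}

```text
clock: 8.65
position: [0.4602, -0.1563, 0.0573]
ee_rot: [0.001, 0.707, 0.707, 0.001]
contact_force: [-1.2, 1.4, 7.6]
width: 0.0452
gripper_force: 30.4
```

Request:
{"op": "send_rows", "data": {"steps": [-1,0,0,-2,0,-1,0,0,-4,0,-1,2.2,0.1,0,0,-1,4.5,0.15,0,0,-1,4.5,0.15,0,0,-1,4.5,0.15,0,0,-1,4.5,0.15,0,0,-1,4.5,0.15,0,0,-1,4.5,0.15,0,0,-1,4.5,0.15,0,0,-1,3.4,0.1,0,0,-1,1.8,0,0,0]}}

```text
clock: 9.85
position: [0.4719, 0.2357, 0.1161]
ee_rot: [-0.0, 0.706, 0.708, 0.001]
contact_force: [0.6, -0.5, -1.1]
width: 0.0454
gripper_force: 31.4
```

Request:
{"op": "send_rows", "data": {"steps": [-1,0,0,0,0,-1,0,0,0,0,-1,0,0,0,0]}}

```text
clock: 10.15
position: [0.4717, 0.2317, 0.1158]
ee_rot: [0.0, 0.707, 0.707, -0.0]
contact_force: [-0.8, -1.0, -0.2]
width: 0.0456
gripper_force: 31.4
```

Down to about .0695 first, then feel for the floor.

Request:
{"op": "send_rows", "data": {"steps": [-1,0.1,0.15,1.5,0,-1,0,0,1.5,0,-1,0,0,0.8,0,-1,0,0,0.4,0,-1,0,0,0.3,0,-1,0,0,0.1,0,-1,0,0,0,0]}}

```text
clock: 10.85
position: [0.4737, 0.2338, 0.0702]
ee_rot: [0.0, 0.707, 0.707, 0.0]
contact_force: [-0.1, 0.2, -0.9]
width: 0.0454
gripper_force: 31.4
```

Request:
{"op": "send_rows", "data": {"steps": [-1,0,0,0.1,0,-1,0,0,0,0]}}

```text
clock: 11.05
position: [0.4735, 0.2339, 0.0691]
ee_rot: [0.0, 0.707, 0.707, 0.0]
contact_force: [-0.4, 0.3, -1.3]
width: 0.045
gripper_force: 31.4
```

Request:
{"op": "send_rows", "data": {"steps": [-1,0,0,0.08,0,-1,0,0,0,0]}}

```text
clock: 11.25
position: [0.4736, 0.234, 0.0684]
ee_rot: [0.0, 0.707, 0.707, 0.0]
contact_force: [0.8, -0.3, 0.1]
width: 0.0453
gripper_force: 31.5
```

Request:
{"op": "send_rows", "data": {"steps": [-1,0,0,0.08,0,-1,0,0,0,0]}}

```text
clock: 11.45
position: [0.4736, 0.234, 0.0683]
ee_rot: [0.0, 0.707, 0.707, 0.0]
contact_force: [-1.7, -0.2, 5.9]
width: 0.0455
gripper_force: 32.0
```

Request:
{"op": "send_rows", "data": {"steps": [-1,0,0,0.05,0,-1,0,0,0,0]}}

```text
clock: 11.65
position: [0.4736, 0.234, 0.0683]
ee_rot: [0.0, 0.707, 0.707, 0.001]
contact_force: [-2.4, -0.8, 9.0]
width: 0.0455
gripper_force: 32.3
```

Request:
{"op": "send_rows", "data": {"steps": [1,0,0,0,0,1,0,0,0,0,1,0,0,0,0,1,0,0,0,0,1,0,0,-1,0,1,0,0,-3,0,1,0,0,-4,0,1,0,0,-4,0]}}

```text
clock: 12.45
position: [0.4731, 0.2337, 0.1884]
ee_rot: [-0.0, 0.707, 0.707, -0.0]
contact_force: [1.4, -0.5, -0.6]
width: 0.0856
gripper_force: 0.0
```

Request:
{"op": "send_rows", "data": {"steps": [1,-2.7,0.05,0,0,1,-4.5,0.05,0,0,1,-4.8,0.1,0,0,1,-4.8,0.1,0,0,1,-4.8,0.1,0,0,1,-4.8,0.1,0,0,1,-4.8,0.1,0,0,1,-4.8,0.05,0,0,1,-4.8,0,0,0,1,-3.8,0,0,0,1,-2,0,0,0,1,0,0,0,0]}}

```text
clock: 13.65
position: [0.4801, -0.2353, 0.1873]
ee_rot: [0.001, 0.708, 0.706, -0.0]
contact_force: [0.2, -0.4, 0.3]
width: 0.0854
gripper_force: 0.0
```

Request:
{"op": "send_rows", "data": {"steps": [1,0,0,0,0]}}

```text
clock: 13.75
position: [0.4797, -0.2319, 0.187]
ee_rot: [-0.0, 0.708, 0.707, 0.0]
contact_force: [1.1, -0.1, -0.8]
width: 0.0856
gripper_force: 0.0
```

Run:
```python
from h import *
i=get_image("scene")["color"]
s=get_state();w=get_image("wrist");np.savez("w3.npz",mtx=w["mtx"],mount=w["mount"],**s)
a=cv2.resize(i[80:250,160:330],(288,384))
cv2.imwrite("pics/w3.png",np.hstack([a,w["color"]])[:,:,::-1]);print(s["position"])
```

```text
[ 0.47966796 -0.23124122  0.18702982]
```

View pics/w3.png

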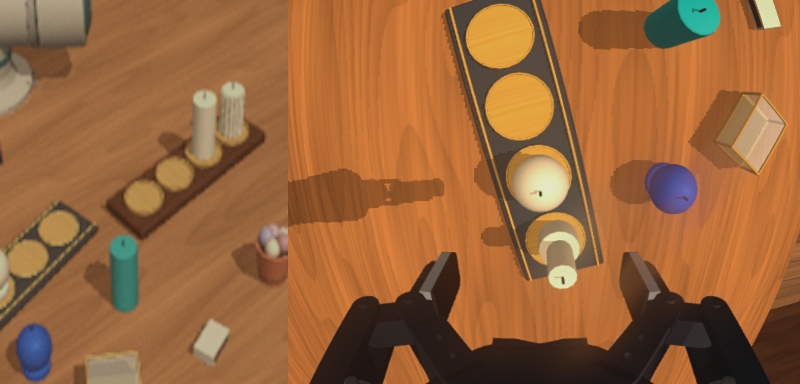

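Plain stands in pan 2. In the wrist view the ball's outline is centred at (251,184) and the tiered top at (274,275).

Run:
```python
from h import *
s=dict(np.load("w3.npz"))
for n,p,z in(("ball",(251.5,184),.05),("wick",(247,191),.077),("tier",(274,276),.1),("blue",(384,188),.036)):print(n,castw(s,s,p,z).round(4))
```

```text
ball [[ 0.48  -0.231]]
wick [[ 0.4759 -0.2295]]
tier [[ 0.5009 -0.3048]]
blue [[ 0.6273 -0.2387]]
```

Request:
{"op": "send_rows", "data": {"steps": [1,0,0,4,0,1,0,0,4,0,1,0,0,4,0,1,0,0,2.5,0,1,0,0,1,0,1,0,0,0,0,-1,0,0,0,0,-1,0,0,0,0,-1,0,0,0,0,-1,0,0,0,0,-1,0,0,0,0,-1,0,0,0,0]}}

```text
clock: 15.05
position: [0.4812, -0.2328, 0.0337]
ee_rot: [0.002, 0.707, 0.707, 0.001]
contact_force: [-0.3, 1.0, 7.7]
width: 0.0542
gripper_force: 31.3
```

Request:
{"op": "send_rows", "data": {"steps": [-1,0,0,0,0,-1,0,0,0,0]}}

```text
clock: 15.25
position: [0.4812, -0.2328, 0.0337]
ee_rot: [0.002, 0.707, 0.707, 0.001]
contact_force: [0.6, 1.1, 6.4]
width: 0.054
gripper_force: 31.3
```

Request:
{"op": "send_rows", "data": {"steps": [-1,0,0,-2,0,-1,0,0,-4,0,-1,1.9,0,0,0,-1,4.5,0,0,0,-1,4.5,0,0,0,-1,4.5,0.05,0,0,-1,4.5,0.05,0,0,-1,4.5,0.05,0,0,-1,4.5,0,0,0,-1,4.5,0,0,0,-1,3.4,0,0,0,-1,1.8,0,0,0]}}

```text
clock: 16.45
position: [0.4813, 0.1566, 0.0924]
ee_rot: [0.0, 0.706, 0.708, 0.001]
contact_force: [0.2, -0.9, -0.4]
width: 0.0542
gripper_force: 32.4
```

Request:
{"op": "send_rows", "data": {"steps": [-1,0,0,0,0,-1,0,0,0,0,-1,0,0,0,0]}}

```text
clock: 16.75
position: [0.4814, 0.1529, 0.092]
ee_rot: [0.0, 0.707, 0.707, -0.0]
contact_force: [0.7, -0.5, -1.9]
width: 0.0539
gripper_force: 32.4
```

Run:
```python
from h import *
i=get_image("scene")["color"];j=get_image("side")["color"]
a=cv2.resize(i[80:230,190:340],(400,400));b=cv2.resize(j[90:240,80:230],(400,400))
cv2.imwrite("pics/p3.png",np.hstack([a,b])[:,:,::-1]);print(get_state()["position"])
```

```text
[0.48148143 0.15271339 0.0919048 ]
```

View pics/p3.png

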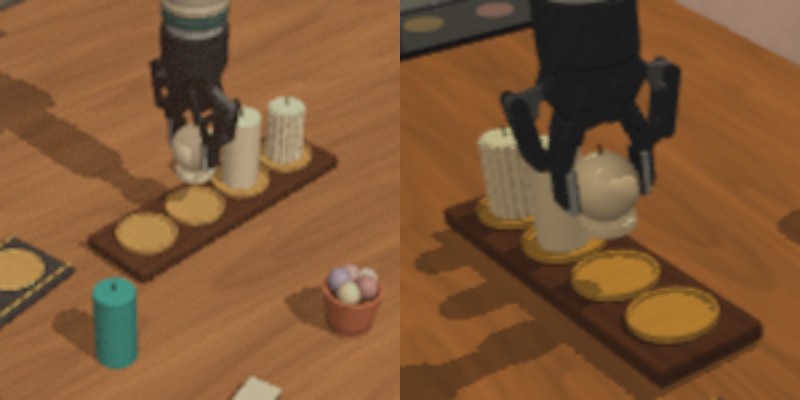

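Ball held upright over pan 3 (left crop pan at (195,205)), plain and fluted standing.

Request:
{"op": "send_rows", "data": {"steps": [-1,0.05,0.05,1.5,0,-1,0,0,1.5,0,-1,0,0,0.8,0,-1,0,0,0.4,0,-1,0,0,0.3,0,-1,0,0,0.1,0,-1,0,0,0,0]}}

```text
clock: 17.55
position: [0.4822, 0.1543, 0.0461]
ee_rot: [0.0, 0.707, 0.707, 0.0]
contact_force: [0.1, -0.1, -1.6]
width: 0.0539
gripper_force: 32.4
```

Request:
{"op": "send_rows", "data": {"steps": [-1,0,0,0.1,0,-1,0,0,0,0]}}

```text
clock: 17.75
position: [0.482, 0.1544, 0.045]
ee_rot: [0.0, 0.707, 0.707, 0.0]
contact_force: [0.2, 0.7, -1.4]
width: 0.054
gripper_force: 32.4
```

Request:
{"op": "send_rows", "data": {"steps": [-1,0,0,0.08,0,-1,0,0,0,0]}}

```text
clock: 17.95
position: [0.4821, 0.1545, 0.0447]
ee_rot: [0.0, 0.707, 0.707, 0.0]
contact_force: [-1.3, -0.3, 4.5]
width: 0.054
gripper_force: 32.8
```

Request:
{"op": "send_rows", "data": {"steps": [-1,0,0,0.03,0,1,0,0,0,0,1,0,0,0,0,1,0,0,0,0,1,0,0,0,0,1,0,0,-1,0,1,0,0,-4,0,1,0,0,-4,0,1,0,0,-4,0,1,0,0,-2,0]}}

```text
clock: 18.95
position: [0.4836, 0.1546, 0.1982]
ee_rot: [0.002, 0.707, 0.707, 0.003]
contact_force: [0.9, 0.5, -0.2]
width: 0.0853
gripper_force: 0.0
```

Request:
{"op": "send_rows", "data": {"steps": [1,-2.7,0.15,0,0,1,-4.5,0.2,0,0,1,-4.8,0.2,0,0,1,-4.8,0.2,0,0,1,-4.8,0.2,0,0,1,-4.8,0.2,0,0,1,-4.8,0.2,0,0,1,-4.8,0.2,0,0,1,-4.6,0.2,0,0,1,-3.8,0.1,0,0,1,-2,0,0,0,1,0,0,0,0]}}

```text
clock: 20.15
position: [0.5003, -0.3121, 0.1938]
ee_rot: [0.0, 0.708, 0.706, -0.0]
contact_force: [-0.1, 0.2, -0.5]
width: 0.0853
gripper_force: 0.0
```

Request:
{"op": "send_rows", "data": {"steps": [1,0,0,0,0,1,0,0,0,0]}}

```text
clock: 20.35
position: [0.5003, -0.3078, 0.1939]
ee_rot: [-0.001, 0.707, 0.708, 0.0]
contact_force: [-0.4, -0.3, -0.3]
width: 0.0853
gripper_force: 0.0
```

Run:
```python
from h import *
i=get_image("side")["color"]
s=get_state();w=get_image("wrist");np.savez("w4.npz",mtx=w["mtx"],mount=w["mount"],**s)
a=cv2.resize(i[90:240,80:230],(288,384))
cv2.imwrite("pics/w4.png",np.hstack([a,w["color"]])[:,:,::-1]);print(s["position"])
```

```text
[ 0.50040693 -0.30783223  0.19396109]
```

View pics/w4.png

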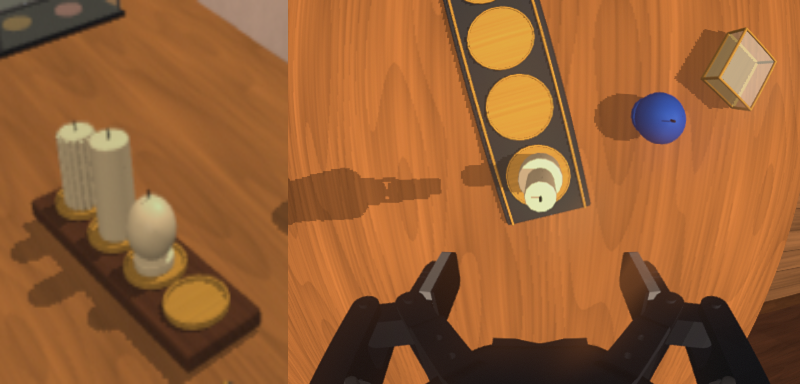

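Ball stands in pan 3. The tiered top is at wrist pixel (252,197).

Run:
```python
from h import *
s=dict(np.load("w4.npz"))
print(castw(s,s,[(252,197)],.1).round(4),castw(s,s,[(252,177)],.048).round(4),castw(s,s,[(250,178)],.014).round(4))
```

```text
[[ 0.5011 -0.3063]] [[ 0.5012 -0.3029]] [[ 0.4991 -0.3132]]
```

Request:
{"op": "send_rows", "data": {"steps": [1,0.1,0.05,4,0,1,0,0,4,0,1,0,0,4,0,1,0,0,1.8,0,1,0,0,0,0,-1,0,0,0,0,-1,0,0,0,0,-1,0,0,0,0,-1,0,0,0,0,-1,0,0,0,0,-1,0,0,0,0,-1,0,0,0,0]}}

```text
clock: 21.65
position: [0.5016, -0.3091, 0.057]
ee_rot: [0.001, 0.707, 0.707, 0.0]
contact_force: [-0.4, 0.8, 6.0]
width: 0.0275
gripper_force: 31.7
```

Request:
{"op": "send_rows", "data": {"steps": [-1,0,0,0,0,-1,0,0,0,0]}}

```text
clock: 21.85
position: [0.5015, -0.3091, 0.057]
ee_rot: [0.001, 0.707, 0.707, 0.0]
contact_force: [-0.5, 0.2, 6.3]
width: 0.0274
gripper_force: 31.7
```

Request:
{"op": "send_rows", "data": {"steps": [-1,0,0,-2,0,-1,0,0,-4,0,-1,1.8,-0.1,0,0,-1,4.5,-0.1,0,0,-1,4.5,-0.1,0,0,-1,4.5,-0.1,0,0,-1,4.5,-0.1,0,0,-1,4.5,-0.1,0,0,-1,4.5,-0.1,0,0,-1,4.5,-0.1,0,0,-1,3.2,-0.1,0,0,-1,1.8,0,0,0]}}

```text
clock: 23.05
position: [0.4904, 0.0772, 0.1151]
ee_rot: [-0.001, 0.706, 0.708, -0.0]
contact_force: [0.6, 0.4, 0.3]
width: 0.0273
gripper_force: 31.3
```

Request:
{"op": "send_rows", "data": {"steps": [-1,0,0,0,0,-1,0,0,0,0,-1,0,0,0,0]}}

```text
clock: 23.35
position: [0.4917, 0.0735, 0.1154]
ee_rot: [0.0, 0.707, 0.707, -0.0]
contact_force: [-0.1, 0.5, -0.1]
width: 0.0275
gripper_force: 31.3
```

Request:
{"op": "send_rows", "data": {"steps": [-1,0.05,0,1.5,0,-1,0,0,1.5,0,-1,0,0,0.8,0,-1,0,0,0.4,0,-1,0,0,0.2,0,-1,0,0,0.1,0,-1,0,0,0,0]}}

```text
clock: 24.05
position: [0.4923, 0.0747, 0.071]
ee_rot: [0.0, 0.707, 0.707, 0.0]
contact_force: [0.7, 0.2, -0.9]
width: 0.0272
gripper_force: 31.3
```

Request:
{"op": "send_rows", "data": {"steps": [-1,0,0,0.1,0,-1,0,0,0,0]}}

```text
clock: 24.25
position: [0.4921, 0.0749, 0.0699]
ee_rot: [0.0, 0.707, 0.707, 0.0]
contact_force: [0.2, -1.0, -0.7]
width: 0.0271
gripper_force: 31.3
```

Request:
{"op": "send_rows", "data": {"steps": [-1,0,0,0.1,0,-1,0,0,0,0]}}

```text
clock: 24.45
position: [0.4918, 0.0748, 0.0687]
ee_rot: [0.0, 0.707, 0.707, -0.0]
contact_force: [0.3, 0.0, -0.6]
width: 0.0275
gripper_force: 31.3
```

Request:
{"op": "send_rows", "data": {"steps": [-1,0,0,0.06,0,-1,0,0,0,0]}}

```text
clock: 24.65
position: [0.4919, 0.0748, 0.0681]
ee_rot: [0.0, 0.707, 0.707, 0.0]
contact_force: [1.0, -0.8, -0.2]
width: 0.0273
gripper_force: 31.3
```

Request:
{"op": "send_rows", "data": {"steps": [-1,0,0,0.06,0,-1,0,0,0,0]}}

```text
clock: 24.85
position: [0.492, 0.0749, 0.068]
ee_rot: [0.0, 0.707, 0.707, 0.0]
contact_force: [-1.9, 0.2, 4.2]
width: 0.0274
gripper_force: 31.7
```

Request:
{"op": "send_rows", "data": {"steps": [-1,0,0,0.05,0,-1,0,0,0,0]}}

```text
clock: 25.05
position: [0.492, 0.0749, 0.068]
ee_rot: [0.0, 0.707, 0.707, 0.0]
contact_force: [-2.3, 0.7, 7.1]
width: 0.0274
gripper_force: 32.2
```

Request:
{"op": "send_rows", "data": {"steps": [1,0,0,0,0,1,0,0,0,0,1,0,0,0,0,1,0,0,0,0,1,0,0,0,0,1,0,0,-1,0,1,0,0,-4,0,1,0,0,-4,0,1,0,0,-4,0,1,0,0,-2,0,1,0,0,0,0,1,0,0,0,0]}}

```text
clock: 26.25
position: [0.4917, 0.0748, 0.2173]
ee_rot: [0.0, 0.707, 0.707, 0.0]
contact_force: [-0.8, 0.6, -0.2]
width: 0.0859
gripper_force: 0.0
```

Run:
```python
from h import *
i=get_image("scene")["color"];j=get_image("side")["color"]
a=cv2.resize(i[80:280,120:320],(400,400));b=cv2.resize(j[100:240,80:220],(400,400))
cv2.imwrite("pics/p4.png",np.hstack([a,b])[:,:,::-1]);print(get_state()["position"])
```

```text
[0.49083698 0.07479215 0.21575882]
```

View pics/p4.png

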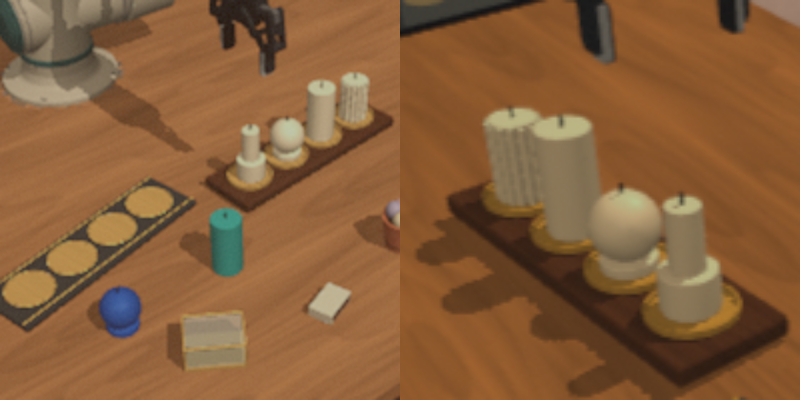

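All four stand upright inside their pans in the right order, at (250,175), (288,155), (320,130) and (354,115) in the left crop. The bystanders and look-alikes haven't been touched.

```bash
python3 -c "
from rig import *
print(sign_off())"
```

```text
the job is handed in; nothing more can be done
None
```

All four candles stand upright in the board's pans in their original order (fluted, plain, ball, tiered from the left), nothing else was touched, and the job was handed in at about 26 s.

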